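# Put the glues back in the caddy

### The job

Tidy the model-making bench: stand each of the four white glue bottles with a yellow, blue, red or green nozzle upright in the caddy well of its own colour. Lower each bottle into its well before letting go, never dropping one from above. Leave the look-alikes, the grey-nozzled empty and the black stain bottle, standing where they are.

Things in the scene. Friction and masses are not known exactly. Their poses are not given: they have to be found in the camera images.
- glue_yellow: loose rigid glue bottle: white, upright, round, with yellow collar and pointed yellow nozzle. Body 40 mm diameter, 76 mm high; collar 32 mm diameter up to 88 mm; nozzle tip at 104 mm; 0.08 to 0.15 kg. Origin: centre of its underside; z up. Grip the body with the TCP about 62 mm above the origin. Bottles start 80 mm apart or more (centres); other articles among them are under 35 mm high
- glue_blue: loose rigid glue bottle: white, upright, round, with blue collar and pointed blue nozzle. Body 40 mm diameter, 76 mm high; collar 32 mm diameter up to 88 mm; nozzle tip at 104 mm; 0.08 to 0.15 kg. Origin: centre of its underside; z up. Grip the body with the TCP about 62 mm above the origin. Bottles start 80 mm apart or more (centres); other articles among them are under 35 mm high
- glue_red: loose rigid glue bottle: white, upright, round, with red collar and pointed red nozzle. Body 40 mm diameter, 76 mm high; collar 32 mm diameter up to 88 mm; nozzle tip at 104 mm; 0.08 to 0.15 kg. Origin: centre of its underside; z up. Grip the body with the TCP about 62 mm above the origin. Bottles start 80 mm apart or more (centres); other articles among them are under 35 mm high
- glue_green: loose rigid glue bottle: white, upright, round, with green collar and pointed green nozzle. Body 40 mm diameter, 76 mm high; collar 32 mm diameter up to 88 mm; nozzle tip at 104 mm; 0.08 to 0.15 kg. Origin: centre of its underside; z up. Grip the body with the TCP about 62 mm above the origin. Bottles start 80 mm apart or more (centres); other articles among them are under 35 mm high
- well_yellow: yellow square plastic well fixed in the plywood caddy, open on top: outside 66x66x30 mm, walls and floor 4 mm, inside 58x58 mm. Origin: centre of its underside, 6 mm above the table (inner floor 4 mm, rim 30 mm above it). z up, y along the row of four wells, 72 mm apart, in any order. Caddy: 304 mm along y, 84 mm across, end boards 42 mm above the table
- well_blue: blue square plastic well fixed in the plywood caddy, open on top: outside 66x66x30 mm, walls and floor 4 mm, inside 58x58 mm. Origin: centre of its underside, 6 mm above the table (inner floor 4 mm, rim 30 mm above it). z up, y along the row of four wells, 72 mm apart, in any order. Caddy: 304 mm along y, 84 mm across, end boards 42 mm above the table
- well_red: red square plastic well fixed in the plywood caddy, open on top: outside 66x66x30 mm, walls and floor 4 mm, inside 58x58 mm. Origin: centre of its underside, 6 mm above the table (inner floor 4 mm, rim 30 mm above it). z up, y along the row of four wells, 72 mm apart, in any order. Caddy: 304 mm along y, 84 mm across, end boards 42 mm above the table
- well_green: green square plastic well fixed in the plywood caddy, open on top: outside 66x66x30 mm, walls and floor 4 mm, inside 58x58 mm. Origin: centre of its underside, 6 mm above the table (inner floor 4 mm, rim 30 mm above it). z up, y along the row of four wells, 72 mm apart, in any order. Caddy: 304 mm along y, 84 mm across, end boards 42 mm above the table
- empty_grey: look-alike to leave alone: an empty with the same white bottle shape and sizes as the glues, but grey collar and nozzle. Origin: centre of its underside
- stain_black: look-alike to leave alone: wood stain in a black bottle with yellow collar and nozzle, same shape and sizes as the glues. Origin: centre of its underside
Not all that is in view belongs to the job. Leave any orange look-alike of the glue_yellow alone.

How it is judged:
By the outcome, as a careful person would: the job done as asked, in the order asked, and still so for the second after the job is handed in, with the robot touching nothing.
It also fails if it takes over 99 s, if anything falls off the work surface, if the arm or the gripper's body presses on something with over 40 N, if the wrist force passes 120 N, or if a joint passes its speed limit or range.

### The arm

A 6-joint arm with a two-finger parallel gripper is mounted at the origin on the work surface. World frame = base frame: x ahead of the robot, y to its left, z up, the work surface at z = 0. Lengths are in mm, angles in rad, forces in N, time in s.
With the tool pointing down it reaches from about 300 to 825 mm from the base axis. Payload 5.4 kg.
Tool frame: the origin (TCP) lies between the finger pads, 19 mm behind the fingertips; this is the grasp point; z points along the fingers, x is the direction in which the jaws open and shut, and the axes are right-handed (so a half turn about z gives the same grasp; the last joint's range is limited). The gripper opens to 92 mm and grips with 3 to 60 N. Pads are 20 mm wide; open, the fingers measure 128 mm over their backs; the gripper's body (75 mm by 189 mm) begins 69 mm behind the grasp point.
Start: joints at [0.967, 0.158, 1.597, -0, 1.386, -0.21], TCP at [220.636, 530.967, 233.301] pointing down, gripper open.
Joint ranges: [-2.91, 2.91], [-0.94, 2.29], [0.18, 2.7], [-1.29, 4.43], [0.17, 2.64], [-3, 3]. Speed limits (rad/s): [2.57, 2.57, 3.14, 3.14, 3.14, 3.14].

### API

Orientations are given as [roll, pitch, yaw] about the fixed x, y, z axes, in that order (R = Rz(yaw) Ry(pitch) Rx(roll)).
In Python, from station import telemetry, optics, close_job gives the robot as it stands.
- The arm moves only by the tool jog_arm, never from a script. Its argument "increments" is a list of rows, each a list of 6 numbers: the shift along the world's x, y, z each as a share of 75 cm, from -1 to 1, then the turn, a rotation vector about the world's x, y, z each as a share of 90 degrees, from -1 to 1. A call has 1 to 20 rows; each row is the pose to reach, as a shift and turn from the pose commanded when the call began; what a row does not reach only later rows make up. A row lasts 1/12 s, in which the tool goes at most 41.7 mm and 7.16 degrees, less where a joint would pass 70% of its speed; a pose out of reach is approached as far as the arm can. A call with a number of a shift or a turn outside -1 to 1 is refused whole. A call with a gripper value outside its range is refused whole. "grip" is the finger opening in mm, from 0 to 91.9, set as the call begins (left out, the last holds). The fingers move at their own pace and stop on an object; "newtons" is the grip in N (left out, the last holds). Time passes only in rows, so rows that repeat a pose let the fingers close. It gives the time, the measured TCP pose, the force and the opening at its end, in the units of the state.
- telemetry.observe(): the state, without advancing time (a new reading comes with each control period).
- optics.camera(name): name is "side" or "top"; returns the picture (480x640x3 uint8, blue, green, red); there is no depth.
- optics.camera_info(name): a dict with "intrinsics" (3x3 intrinsics, pixels), "dist_coeffs" ([k1, k2, p1, p2, k3] as OpenCV has them; the pictures are not rectified), "R" (3x3) and "t" (3): a world point X has camera coordinates R X + t. Camera axes: x right, y down, z forward; pixel columns grow to the right and rows downward; lengths in mm; the calibration is good to about 2 mm. A picture is of the moment at which its call begins. camera_info takes no time and is no camera call.
- close_job(): hands the job in, once; it reports no verdict.
The state is a dict: "time_s": time; "qpos": joint angles; "qvel": joint speeds; "effort": joint torques, N m; "tool_pos": TCP position; "eef_rot": TCP orientation; "ft_force": force on the tool from outside, world axes, zero at the start; "ft_torque": the same for the moment, N m; "width": finger opening in mm.
Only numpy, scipy, OpenCV 4.12 (cv2) and the standard library are available. Lean on these libraries where they do the work, as an engineer would, in place of code of your own. Each camera call takes 0.05 s, during which the arm holds its last target. There are 200 camera calls.

## Working session

There is one attempt and no reset: what is moved stays moved. The work goes in short steps, Python scripts to look and compute and a tool call to move; the robot and the scene stay as the last step left them, time stands still between calls to the robot, and variables do not carry over. Pictures are saved under pics/ and viewed, about 12 in all and at most 16, crops included, and the job is handed in when it is done.

Besides the shell and the picture viewer there is one more tool, called after "Call:" as a command line: name --pt "numbers of a row" for each row, then --argument value for the rest. jog_arm: Moves the arm, as the interface text tells. Its arguments: {"type":"object","properties":{"increments":{"type":"array"},"grip":{"type":"number"},"newtons":{"type":"number"}},"required":["increments"]}

```bash
mkdir -p pics; python3 - <<'E'
from station import telemetry, optics
import cv2
s=telemetry.observe(); print({k:s[k] for k in("time_s","tool_pos","eef_rot","width","ft_force")})
for n in("top","side"):
    cv2.imwrite(f"pics/{n}0.png",optics.camera(n)); i=optics.camera_info(n); print(n,i)
E
```

```text
{'time_s': 0.0, 'tool_pos': array([220.33454906, 530.49556824, 232.34988401]), 'eef_rot': array([-3.14123099e+00,  1.75688219e-03,  1.17697736e+00]), 'width': 92.22544489901512, 'ft_force': array([-0.81454619,  0.22586137,  0.34940528])}
top {'intrinsics': array([[513.42811227,   0.        , 320.60863019],
       [  0.        , 513.42811227, 242.43092673],
       [  0.        ,   0.        ,   1.        ]]), 'dist_coeffs': array([-0.05697241,  0.        ,  0.        ,  0.        ,  0.        ]), 'R': array([[ 0.0088984 , -0.99975646,  0.02019479],
       [-0.98459964, -0.01228616, -0.17439206],
       [ 0.17459771, -0.01833197, -0.98446919]]), 't': array([-18.75124967, 504.07365658, 909.48034357])}
side {'intrinsics': array([[537.24504023,   0.        , 320.82400048],
       [  0.        , 537.24504023, 230.738444  ],
       [  0.        ,   0.        ,   1.        ]]), 'dist_coeffs': array([-0.12545895,  0.        ,  0.        ,  0.        ,  0.        ]), 'R': array([[ 0.98261212, -0.18556104,  0.00636581],
       [-0.1212825 , -0.66743941, -0.73472117],
       [ 0.14058442,  0.72117386, -0.67833936]]), 't': array([-477.28221283,  100.70188428, 1102.18424525])}
```

View pics/top0.png

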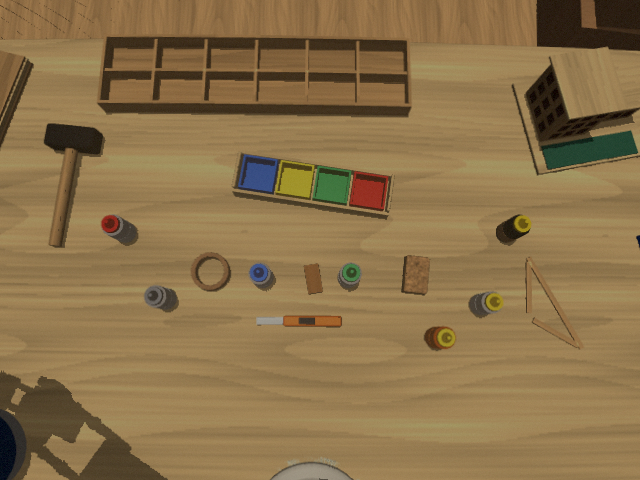

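View pics/side0.png

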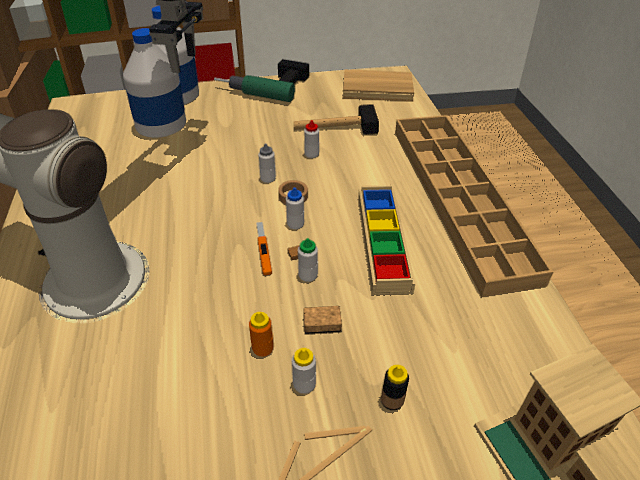

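```bash
cat > h.py <<'E'
import cv2, numpy as np
from station import telemetry, optics
def ray(n,uv):
    i=optics.camera_info(n); K,D,R,t=(np.array(i[k]) for k in("intrinsics","dist_coeffs","R","t"))
    p=cv2.undistortPoints(np.array([[uv]],float),K,D)[0,0]
    return -R.T@t, R.T@np.array([p[0],p[1],1])
def plane(n,uv,z):
    c,d=ray(n,uv); return c+d*(z-c[2])/d[2]
def two(a,b):
    (c1,d1),(c2,d2)=ray("top",a),ray("side",b)
    s=np.linalg.lstsq(np.c_[d1,-d2],c2-c1,rcond=None)[0]
    p,q=c1+d1*s[0],c2+d2*s[1]; return (p+q)/2,np.linalg.norm(p-q)
HUE={"yellow":(22,34),"blue":(105,128),"green":(55,85),"red":(172,6)}
def mask(im,col,smin=150,vmin=60):
    h,s,v=cv2.split(cv2.cvtColor(im,cv2.COLOR_BGR2HSV)); a,b=HUE[col]
    m=((h>=a)&(h<=b)) if a<b else ((h>=a)|(h<=b))
    return (m&(s>smin)&(v>vmin)).astype(np.uint8)
def blobs(im,col,amin=40):
    n,l,st,ce=cv2.connectedComponentsWithStats(mask(im,col))
    return [(ce[k].round(1),st[k,4],cv2.minAreaRect(np.argwhere(l==k)[:,::-1].astype(np.float32))) for k in range(1,n) if st[k,4]>amin]
E
python3 - <<'E'
from h import *
for n in("top","side"):
    im=cv2.imread(f"pics/{n}0.png")
    for c in HUE:
        for ce,a,r in blobs(im,c):
            if n=="top": print(n,c,ce,a,"z88",plane(n,ce,88)[:2].round(),"rect",np.round(r[0],1),np.round(r[1],1),"z36",plane(n,r[0],36)[:2].round(1))
            else: print(n,c,ce,a,"z88",plane(n,ce,88)[:2].round(),"rect36",plane(n,r[0],36)[:2].round(1))
a=cv2.imread("pics/top0.png")[205:355,420:545]; b=cv2.imread("pics/side0.png")[300:420,240:420]
cv2.imwrite("pics/crop.png",np.hstack([cv2.resize(a,(400,480)),cv2.resize(b,(400,480*1))]))
E
```

```text
top yellow [294.7 179.3] 1205 z88 [612.  35.] rect [294.5 179.2] [35.3 35.3] z36 [628.1  37.6]
top yellow [522.  223.4] 248 z88 [ 536. -378.] rect [522.  223.5] [17.7 16.3] z36 [ 547.5 -399.9]
top yellow [493.9 301.6] 257 z88 [ 395. -319.] rect [493.8 301.8] [17.7 17. ] z36 [ 397.5 -337.2]
top yellow [445.7 337.4] 259 z88 [ 332. -231.] rect [445.6 337.2] [17.9 17. ] z36 [ 332.1 -244.3]
top red [368.1 191.6] 959 z88 [591. -98.] rect [368.7 189.8] [34.4 33.4] z36 [ 609.3 -104.8]
top red [109.5 223.3] 200 z88 [527. 365.] rect [110. 223.] [16. 16.] z36 [538.1 385. ]
side yellow [382.2 219.9] 654 z88 [610. -23.] rect36 [629.4  28.2]
side yellow [259.3 319.5] 241 z88 [ 333. -235.] rect36 [ 333.8 -194.4]
side yellow [303.1 356.5] 289 z88 [ 395. -323.] rect36 [ 399.4 -289.4]
side yellow [397.1 373.9] 317 z88 [ 536. -383.] rect36 [ 550.7 -352.9]
side blue [156.4  12.1] 98 z88 [  88. 1294.] rect36 [  69.3 1444.8]
side blue [141.6  35.7] 247 z88 [  48. 1068.] rect36 [  28.  1199.5]
side blue [149.8 112.5] 231 z88 [110. 515.] rect36 [ 95.8 599.2]
side blue [294.3 194.6] 130 z88 [444.  92.] rect36 [451.4 153.2]
side blue [378.  199.2] 521 z88 [619.  44.] rect36 [642.6 104.8]
side green [84.7 15.5] 1263 z88 [-194. 1340.] rect36 [-231.5 1502.3]
side green [54.7 81. ] 562 z88 [-199.  779.] rect36 [-242.9  904. ]
side green [385.9 242.4] 663 z88 [599. -90.] rect36 [621.2 -37.9]
side green [307.4 245.6] 143 z88 [445. -71.] rect36 [453.4 -18.1]
side red [214.   61.5] 1300 z88 [294. 798.] rect36 [291.9 910.5]
side red [311.2 126.2] 92 z88 [528. 362.] rect36 [542.1 441.9]
side red [390.7 266.1] 766 z88 [ 591. -154.] rect36 [ 610.9 -107.3]
```

View pics/crop.png

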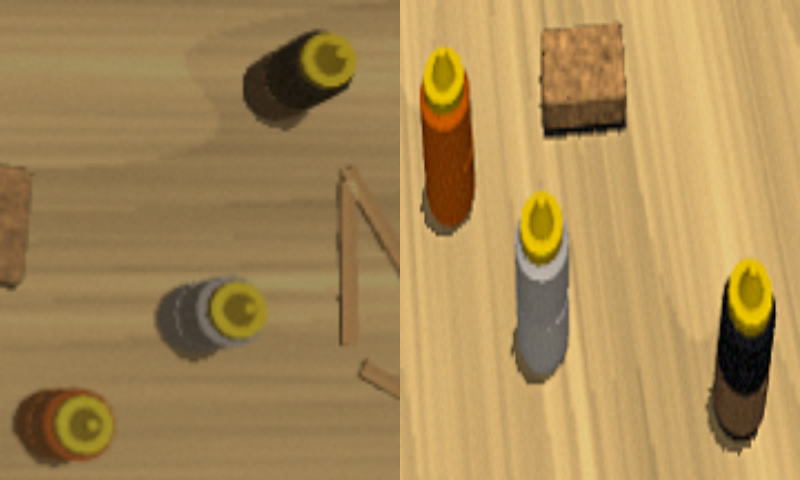

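Three bottles have yellow nozzles. In the top view they are a white body at (494,302), a black body at (522,223) and an orange body at (446,337). The white one fits the description, and the crop confirms it. The top masks still need tuning for blue and green.

```bash
python3 - <<'E'
import h; from h import *
im=cv2.imread("pics/top0.png"); H=cv2.cvtColor(im,cv2.COLOR_BGR2HSV)
for n,(u,v) in dict(bw=(258,175),bn=(260,266),gw=(333,186),gn=(345,266),rn=(109,222),rw=(370,190)).items(): print(n,H[v-1:v+2:2,u-1:u+2:2].reshape(-1,3).tolist())
h.HUE.update(blue=(100,130),green=(50,90))
sd=cv2.imread("pics/side0.png")
for c in("blue","green"):
    n,l,st,ce=cv2.connectedComponentsWithStats(mask(im,c,110,35))
    for k in range(1,n):
        if st[k,4]>60:
            r=cv2.minAreaRect(np.argwhere(l==k)[:,::-1].astype(np.float32))
            print(c,ce[k].round(1),st[k],"z88",plane("top",ce[k],88)[:2].round(1),"rect",np.round(r[1],1),"z36",plane("top",r[0],36)[:2].round(1))
for nm,a,b in(("yellow",(493.9,301.6),(303.1,356.5)),("red",(109.5,223.3),(311.2,126.2))): print(nm,two(a,b))
a=im[140:300,210:400]; b=im[200:260,85:145]
cv2.imwrite("pics/crop2.png",np.hstack([cv2.resize(a,(570,480),interpolation=0),cv2.resize(b,(230,480),interpolation=0)]))
E
```

```text
bw [[111, 142, 131], [112, 144, 133], [112, 141, 132], [111, 147, 132]]
bn [[111, 137, 140], [112, 136, 139], [115, 113, 104], [112, 132, 133]]
gw [[61, 119, 120], [59, 120, 117], [59, 117, 120], [60, 120, 119]]
gn [[17, 49, 120], [58, 111, 113], [57, 107, 117], [59, 113, 124]]
rn [[4, 193, 91], [6, 187, 86], [8, 205, 81], [5, 180, 85]]
rw [[4, 206, 146], [3, 192, 150], [3, 192, 150], [4, 195, 150]]
blue [258.2 174.9] [238 155  40  37 892] z88 [619.5 101.6] rect [34.5 32.9] z36 [640.1 108.8]
blue [258.4 272.2] [250 264  18  17 146] z88 [442.3  95.9] rect [16.3 16.3] z36 [448.7 101.1]
green [591.2 149.7] [ 544  131   94   37 1828] z88 [ 680.7 -521.8] rect [23.1 91.9] z36 [ 701.6 -549.5]
green [331.8 185.8] [313 166  38  37 960] z88 [600.8 -31.8] rect [34.1 33.1] z36 [619.5 -33.6]
green [353.8 269.7] [346 264  14  15  63] z88 [448.5 -71.4] rect [16.1 11.1] z36 [454.2 -73.3]
yellow (array([ 395.03336054, -320.325084  ,   83.6188229 ]), np.float64(0.4830459599224567))
red (array([528.08883056, 366.15022368,  84.99457062]), np.float64(1.8184636796438196))
```

View pics/crop2.png

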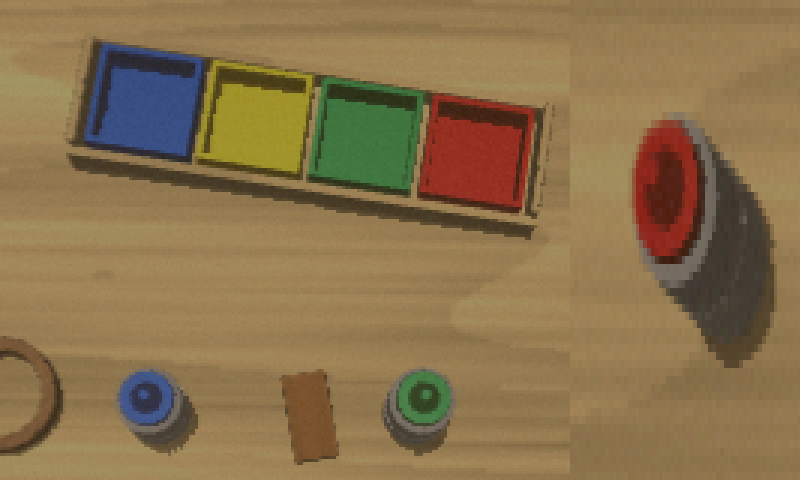

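In the top view the bottles are red (110,223), blue (259,272), green (351,272) and yellow (494,302). The wells run blue, yellow, green, red from left to right, and the two end ones measure 216 mm apart, as they should. Positions in mm:

| Colour | Bottle | Well |
|---|---|---|
| Red | (528,366) | (609,-105) |
| Blue | (442.5,96) | (640,109) |
| Green | (445,-67) | (619,-34) |
| Yellow | (395,-320) | (629,38) |

I'll open the jaws across the row, at yaw -0.143. Red goes first.

Call:
jog_arm --pt "0.41 -0.22 0 0 0 -0.84" --pt "0.41 -0.22 0 0 0 -0.84" --pt "0.41 -0.22 0 0 0 -0.84" --pt "0.41 -0.22 0 0 0 -0.84" --pt "0.41 -0.22 0 0 0 -0.84" --pt "0.41 -0.22 0 0 0 -0.84" --pt "0.41 -0.22 0 0 0 -0.84" --pt "0.41 -0.22 0 0 0 -0.84" --pt "0.41 -0.22 0 0 0 -0.84" --pt "0.41 -0.22 0 0 0 -0.84" --pt "0.41 -0.22 0 0 0 -0.84" --pt "0.41 -0.22 0 0 0 -0.84" --pt "0.41 -0.22 0 0 0 -0.84" --pt "0.41 -0.22 0 0 0 -0.84" --pt "0.41 -0.22 0 0 0 -0.84" --grip 91.9 --newtons 20

```text
time_s: 1.35
tool_pos: [527.8, 366.2, 233.2]
eef_rot: [3.141, 0.0, -0.141]
ft_force: [-0.5, 0.7, 0.3]
width: 91.8
```

Call:
jog_arm --pt "0 0 -0.03 0 0 0" --pt "0 0 -0.06 0 0 0" --pt "0 0 -0.09 0 0 0" --pt "0 0 -0.12 0 0 0" --pt "0 0 -0.15 0 0 0" --pt "0 0 -0.18 0 0 0" --pt "0 0 -0.2 0 0 0" --pt "0 0 -0.22 0 0 0" --pt "0 0 -0.228 0 0 0" --pt "0 0 -0.228 0 0 0" --pt "0 0 -0.228 0 0 0"

```text
time_s: 2.27
tool_pos: [528.2, 366.2, 62.7]
eef_rot: [-3.141, -0.0, -0.142]
ft_force: [-0.9, 0.3, -0.2]
width: 91.8
```

```bash
python3 - <<'E'
from h import *
a=optics.camera("top")[170:290,50:210]; b=optics.camera("side")[60:180,240:400]
cv2.imwrite("pics/g1.png",np.hstack([cv2.resize(a,(400,300)),cv2.resize(b,(400,300))]))
E
```

```text
(no output)
```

View pics/g1.png

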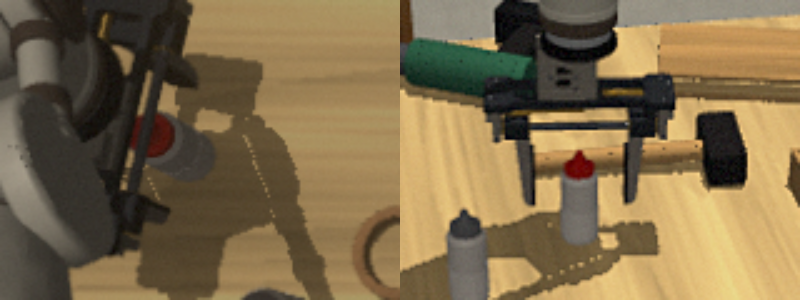

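The red bottle at crop (578,190) stands between the open fingers. I'll close on it.

Call:
jog_arm --pt "0 0 0 0 0 0" --pt "0 0 0 0 0 0" --pt "0 0 0 0 0 0" --pt "0 0 0 0 0 0" --pt "0 0 0 0 0 0" --pt "0 0 0 0 0 0" --pt "0 0 0 0 0 0" --pt "0 0 0 0 0 0" --pt "0 0 0 0 0 0" --pt "0 0 0 0 0 0" --pt "0 0 0 0 0 0" --pt "0 0 0 0 0 0" --grip 20 --newtons 20

```text
time_s: 3.37
tool_pos: [528.1, 365.9, 62.3]
eef_rot: [3.142, -0.0, -0.142]
ft_force: [0.3, -0.7, -0.3]
width: 39.5
```

Call:
jog_arm --pt "0 0 0.01 0 0 0" --pt "0 0 0.03 0 0 0" --pt "0 0 0.06 0 0 0" --pt "0 0 0.09 0 0 0" --pt "0 0 0.12 0 0 0" --pt "0 0 0.15 0 0 0" --pt "0 0 0.175 0 0 0" --pt "0 0 0.19 0 0 0" --pt "0 0 0.2 0 0 0" --pt "0 0 0.2 0 0 0"

```text
time_s: 4.2
tool_pos: [528.7, 366.3, 214.0]
eef_rot: [-3.14, -0.002, -0.142]
ft_force: [0.5, 0.0, -1.4]
width: 39.4
```

Call:
jog_arm --pt "0.002 -0.01 0 0 0 0" --pt "0.005 -0.03 0 0 0 0" --pt "0.01 -0.06 0 0 0 0" --pt "0.017 -0.1 0 0 0 0" --pt "0.024 -0.14 0 0 0 0" --pt "0.031 -0.18 0 0 0 0" --pt "0.038 -0.22 0 0 0 0" --pt "0.045 -0.26 0 0 0 0" --pt "0.052 -0.3 0 0 0 0" --pt "0.058 -0.34 0 0 0 0" --pt "0.065 -0.38 0 0 0 0" --pt "0.072 -0.42 0 0 0 0" --pt "0.079 -0.46 0 0 0 0" --pt "0.086 -0.5 0 0 0 0" --pt "0.093 -0.54 0 0 0 0" --pt "0.099 -0.58 0 0 0 0" --pt "0.104 -0.608 0 0 0 0" --pt "0.107 -0.622 0 0 0 0" --pt "0.108 -0.628 0 0 0 0" --pt "0.108 -0.628 0 0 0 0"

```text
time_s: 5.87
tool_pos: [608.4, -105.7, 211.3]
eef_rot: [-3.141, 0.002, -0.144]
ft_force: [-0.4, -0.1, -1.5]
width: 39.7
```

Call:
jog_arm --pt "0 0 -0.02 0 0 0" --pt "0 0 -0.045 0 0 0" --pt "0 0 -0.07 0 0 0" --pt "0 0 -0.09 0 0 0" --pt "0 0 -0.11 0 0 0" --pt "0 0 -0.122 0 0 0" --pt "0 0 -0.13 0 0 0" --pt "0 0 -0.13 0 0 0" --pt "0 0 -0.13 0 0 0"

```text
time_s: 6.62
tool_pos: [609.3, -104.6, 115.2]
eef_rot: [-3.142, -0.0, -0.142]
ft_force: [0.8, -0.1, -0.9]
width: 39.6
```

```bash
python3 - <<'E'
from h import *
a=optics.camera("top")[140:260,290:450]; b=optics.camera("side")[180:300,320:480]
cv2.imwrite("pics/p1.png",np.hstack([cv2.resize(a,(400,300)),cv2.resize(b,(400,300))]))
E
```

```text
(no output)
```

View pics/p1.png

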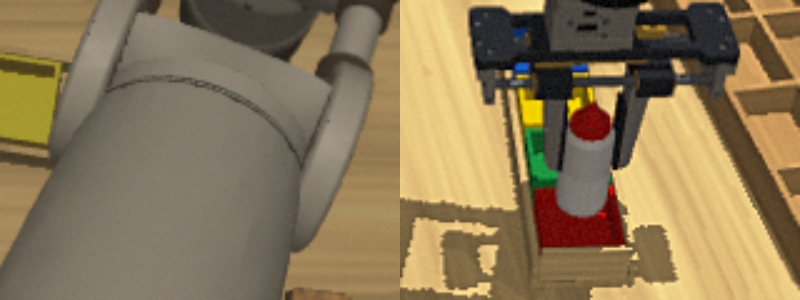

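The side view shows the red bottle's foot at crop (582,212), centred over the red well opening (533 to 627). I'll lower it in slowly.

Call:
jog_arm --pt "0 0 -0.006 0 0 0" --pt "0 0 -0.015 0 0 0" --pt "0 0 -0.025 0 0 0" --pt "0 0 -0.035 0 0 0" --pt "0 0 -0.044 0 0 0" --pt "0 0 -0.05 0 0 0" --pt "0 0 -0.053 0 0 0" --pt "0 0 -0.055 0 0 0" --pt "0 0 -0.0565 0 0 0" --pt "0 0 -0.0565 0 0 0" --pt "0 0 -0.0565 0 0 0"

```text
time_s: 7.63
tool_pos: [609.4, -105.1, 72.8]
eef_rot: [3.141, -0.001, -0.142]
ft_force: [0.8, -0.2, -1.3]
width: 39.7
```

Call:
jog_arm --pt "0 0 -0.0005 0 0 0" --pt "0 0 -0.001 0 0 0" --pt "0 0 -0.0015 0 0 0" --pt "0 0 -0.0015 0 0 0"

```text
time_s: 7.97
tool_pos: [609.5, -105.2, 72.2]
eef_rot: [3.141, -0.001, -0.142]
ft_force: [-1.7, 1.5, 5.3]
width: 39.6
```

The floor contact registers at about 6 N. I'll release and rise.

Call:
jog_arm --pt "0 0 0 0 0 0" --pt "0 0 0 0 0 0" --pt "0 0 0 0 0 0" --pt "0 0 0 0 0 0" --pt "0 0 0 0 0 0" --pt "0 0 0 0 0 0" --pt "0 0 0.01 0 0 0" --pt "0 0 0.03 0 0 0" --pt "0 0 0.06 0 0 0" --pt "0 0 0.09 0 0 0" --pt "0 0 0.12 0 0 0" --pt "0 0 0.15 0 0 0" --pt "0 0 0.18 0 0 0" --pt "0 0 0.2 0 0 0" --pt "0 0 0.2 0 0 0" --grip 75

```text
time_s: 9.22
tool_pos: [611.3, -105.8, 226.5]
eef_rot: [3.14, -0.008, -0.142]
ft_force: [-0.1, -0.4, 0.3]
width: 74.6
```

Call:
jog_arm --pt "-0.03 -0.03 0 0 0 0" --pt "-0.07 -0.07 0 0 0 0" --pt "-0.11 -0.11 0 0 0 0" --pt "-0.15 -0.15 0 0 0 0" --pt "-0.19 -0.19 0 0 0 0" --pt "-0.23 -0.23 0 0 0 0" --pt "-0.26 -0.26 0 0 0 0" --pt "-0.285 -0.287 0 0 0 0" --pt "-0.285 -0.287 0 0 0 0" --pt "-0.285 -0.287 0 0 0 0" --grip 91.9

```text
time_s: 10.05
tool_pos: [394.4, -320.7, 220.5]
eef_rot: [-3.14, 0.001, -0.145]
ft_force: [-0.1, 0.1, -0.0]
width: 92.0
```

```bash
python3 - <<'E'
from h import *
cv2.imwrite("pics/s2.png",optics.camera("side"))
E
```

```text
(no output)
```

View pics/s2.png

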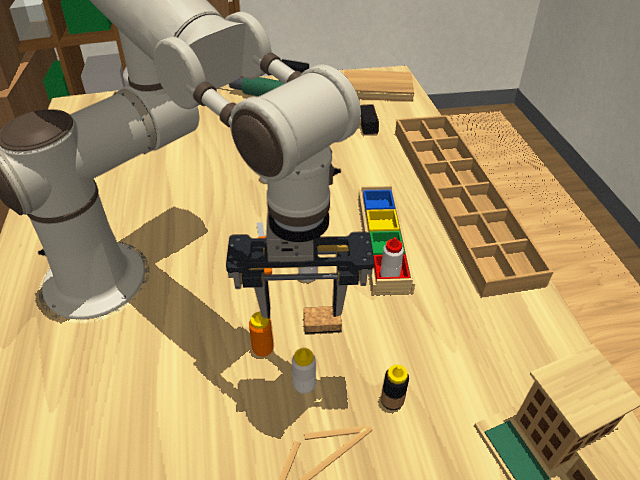

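The red bottle stands upright in the red well at (391,258). The gripper is above the white yellow-nozzled bottle at (303,370), and orange and black are clear. I'll descend and grip.

Call:
jog_arm --pt "0 0 -0.03 0 0 0" --pt "0 0 -0.06 0 0 0" --pt "0 0 -0.09 0 0 0" --pt "0 0 -0.12 0 0 0" --pt "0 0 -0.15 0 0 0" --pt "0 0 -0.18 0 0 0" --pt "0 0 -0.2 0 0 0" --pt "0 0 -0.21 0 0 0" --pt "0 0 -0.212 0 0 0" --pt "0 0 -0.212 0 0 0" --pt "0 0 -0.212 0 0 0"

```text
time_s: 11.02
tool_pos: [396.3, -320.6, 63.3]
eef_rot: [3.14, -0.001, -0.142]
ft_force: [0.1, 1.0, -0.4]
width: 92.2
```

Call:
jog_arm --pt "0 0 0 0 0 0" --pt "0 0 0 0 0 0" --pt "0 0 0 0 0 0" --pt "0 0 0 0 0 0" --pt "0 0 0 0 0 0" --pt "0 0 0 0 0 0" --pt "0 0 0 0 0 0" --pt "0 0 0 0 0 0" --pt "0 0 0 0 0 0" --pt "0 0 0 0 0 0" --pt "0 0 0 0 0 0" --pt "0 0 0 0 0 0" --grip 20 --newtons 20

```text
time_s: 12.02
tool_pos: [395.4, -320.3, 62.3]
eef_rot: [-3.142, 0.0, -0.142]
ft_force: [0.4, 0.1, 0.1]
width: 39.6
```

Call:
jog_arm --pt "0 0 0.01 0 0 0" --pt "0 0 0.03 0 0 0" --pt "0 0 0.06 0 0 0" --pt "0 0 0.09 0 0 0" --pt "0 0 0.12 0 0 0" --pt "0 0 0.15 0 0 0" --pt "0 0 0.175 0 0 0" --pt "0 0 0.19 0 0 0" --pt "0 0 0.2 0 0 0" --pt "0 0 0.2 0 0 0"

```text
time_s: 12.85
tool_pos: [395.8, -320.8, 213.7]
eef_rot: [3.14, -0.002, -0.142]
ft_force: [-1.1, 0.1, -0.6]
width: 39.4
```

Call:
jog_arm --pt "0.007 0.01 0 0 0 0" --pt "0.02 0.03 0 0 0 0" --pt "0.039 0.06 0 0 0 0" --pt "0.059 0.09 0 0 0 0" --pt "0.079 0.12 0 0 0 0" --pt "0.098 0.15 0 0 0 0" --pt "0.118 0.18 0 0 0 0" --pt "0.137 0.21 0 0 0 0" --pt "0.157 0.24 0 0 0 0" --pt "0.177 0.27 0 0 0 0" --pt "0.196 0.3 0 0 0 0" --pt "0.216 0.33 0 0 0 0" --pt "0.235 0.36 0 0 0 0" --pt "0.255 0.39 0 0 0 0" --pt "0.275 0.42 0 0 0 0" --pt "0.292 0.447 0 0 0 0" --pt "0.305 0.466 0 0 0 0" --pt "0.312 0.477 0 0 0 0" --pt "0.312 0.477 0 0 0 0" --pt "0.312 0.477 0 0 0 0"

```text
time_s: 14.52
tool_pos: [628.6, 37.7, 211.0]
eef_rot: [3.141, 0.002, -0.142]
ft_force: [-0.6, -0.9, -1.0]
width: 39.4
```

Call:
jog_arm --pt "0 0 -0.02 0 0 0" --pt "0 0 -0.045 0 0 0" --pt "0 0 -0.07 0 0 0" --pt "0 0 -0.09 0 0 0" --pt "0 0 -0.11 0 0 0" --pt "0 0 -0.122 0 0 0" --pt "0 0 -0.13 0 0 0" --pt "0 0 -0.13 0 0 0" --pt "0 0 -0.13 0 0 0"

```text
time_s: 15.27
tool_pos: [629.5, 37.1, 115.2]
eef_rot: [3.142, -0.0, -0.143]
ft_force: [-0.4, 0.7, -0.8]
width: 39.4
```

```bash
python3 - <<'E'
from h import *
a=optics.camera("side")[160:310,320:460]
cv2.imwrite("pics/p2.png",cv2.resize(a,(560,600)))
E
```

```text
(no output)
```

View pics/p2.png

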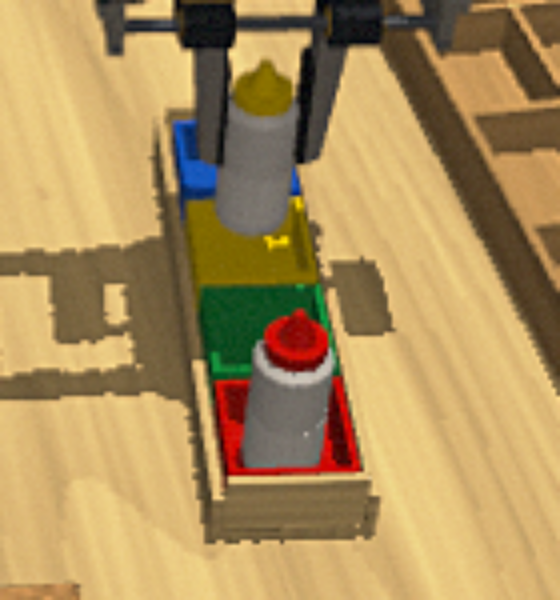

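The yellow bottle's foot at crop (252,228) is over the yellow well, and red stands upright in its own well at (290,400). I'll lower it until contact.

Call:
jog_arm --pt "0 0 -0.006 0 0 0" --pt "0 0 -0.015 0 0 0" --pt "0 0 -0.025 0 0 0" --pt "0 0 -0.035 0 0 0" --pt "0 0 -0.044 0 0 0" --pt "0 0 -0.05 0 0 0" --pt "0 0 -0.053 0 0 0" --pt "0 0 -0.055 0 0 0" --pt "0 0 -0.0565 0 0 0" --pt "0 0 -0.0572 0 0 0" --pt "0 0 -0.058 0 0 0" --pt "0 0 -0.058 0 0 0" --pt "0 0 -0.058 0 0 0"

```text
time_s: 16.4
tool_pos: [629.6, 37.4, 72.3]
eef_rot: [3.142, -0.0, -0.142]
ft_force: [-2.6, 0.8, 5.3]
width: 39.6
```

Call:
jog_arm --pt "0 0 0 0 0 0" --pt "0 0 0 0 0 0" --pt "0 0 0 0 0 0" --pt "0 0 0 0 0 0" --pt "0 0 0 0 0 0" --pt "0 0 0 0 0 0" --pt "0 0 0.01 0 0 0" --pt "0 0 0.03 0 0 0" --pt "0 0 0.06 0 0 0" --pt "0 0 0.09 0 0 0" --pt "0 0 0.12 0 0 0" --pt "0 0 0.15 0 0 0" --pt "0 0 0.18 0 0 0" --pt "0 0 0.2 0 0 0" --pt "0 0 0.2 0 0 0" --grip 75

```text
time_s: 17.65
tool_pos: [631.7, 37.2, 226.5]
eef_rot: [-3.141, -0.008, -0.142]
ft_force: [-0.1, -0.0, 0.8]
width: 74.9
```

Call:
jog_arm --pt "-0.03 -0.017 0 0 0 0" --pt "-0.07 -0.039 0 0 0 0" --pt "-0.11 -0.062 0 0 0 0" --pt "-0.15 -0.085 0 0 0 0" --pt "-0.19 -0.107 0 0 0 0" --pt "-0.225 -0.127 0 0 0 0" --pt "-0.246 -0.139 0 0 0 0" --pt "-0.246 -0.139 0 0 0 0" --pt "-0.246 -0.139 0 0 0 0" --grip 91.9

```text
time_s: 18.4
tool_pos: [444.6, -66.8, 220.9]
eef_rot: [-3.141, -0.0, -0.144]
ft_force: [0.7, -0.8, 0.4]
width: 92.0
```

Call:
jog_arm --pt "0 0 -0.03 0 0 0" --pt "0 0 -0.06 0 0 0" --pt "0 0 -0.09 0 0 0" --pt "0 0 -0.12 0 0 0" --pt "0 0 -0.12 0 0 0"

```text
time_s: 18.82
tool_pos: [442.6, -64.8, 126.7]
eef_rot: [-3.139, 0.008, -0.142]
ft_force: [-0.2, 0.8, -0.9]
width: 91.8
```

```bash
python3 - <<'E'
from h import *
a=optics.camera("side")[140:300,240:440]
cv2.imwrite("pics/g3.png",cv2.resize(a,(750,600)))
E
```

```text
(no output)
```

View pics/g3.png

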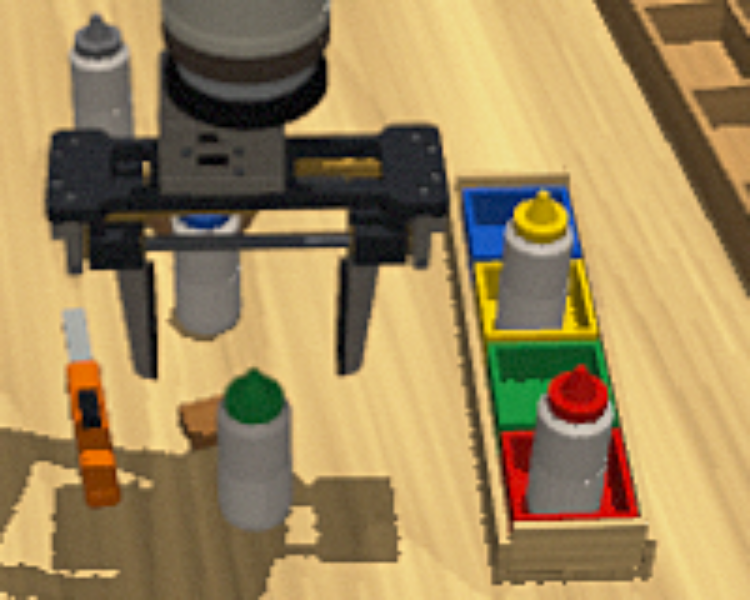

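Yellow and red are upright in their wells. The green bottle at crop (255,450) lies midway between the finger lines (145 and 352).

Call:
jog_arm --pt "0 0 -0.02 0 0 0" --pt "0 0 -0.045 0 0 0" --pt "0 0 -0.07 0 0 0" --pt "0 0 -0.085 0 0 0" --pt "0 0 -0.092 0 0 0" --pt "0 0 -0.092 0 0 0" --pt "0 0 -0.092 0 0 0"

```text
time_s: 19.45
tool_pos: [446.1, -67.0, 63.5]
eef_rot: [3.141, -0.002, -0.142]
ft_force: [0.0, -0.1, -0.6]
width: 92.0
```

Call:
jog_arm --pt "0 0 0 0 0 0" --pt "0 0 0 0 0 0" --pt "0 0 0 0 0 0" --pt "0 0 0 0 0 0" --pt "0 0 0 0 0 0" --pt "0 0 0 0 0 0" --pt "0 0 0 0 0 0" --pt "0 0 0 0 0 0" --pt "0 0 0 0 0 0" --pt "0 0 0 0 0 0" --pt "0 0 0 0 0 0" --pt "0 0 0 0 0 0" --grip 20 --newtons 20

```text
time_s: 20.45
tool_pos: [444.9, -66.8, 62.3]
eef_rot: [-3.142, -0.0, -0.142]
ft_force: [0.6, -0.0, -0.1]
width: 39.4
```

Call:
jog_arm --pt "0 0 0.01 0 0 0" --pt "0 0 0.03 0 0 0" --pt "0 0 0.06 0 0 0" --pt "0 0 0.09 0 0 0" --pt "0 0 0.12 0 0 0" --pt "0 0 0.15 0 0 0" --pt "0 0 0.175 0 0 0" --pt "0 0 0.19 0 0 0" --pt "0 0 0.2 0 0 0" --pt "0 0 0.2 0 0 0" --pt "0 0 0.2 0 0 0"

```text
time_s: 21.37
tool_pos: [444.5, -66.6, 211.7]
eef_rot: [-3.141, 0.001, -0.143]
ft_force: [0.3, 0.2, -1.1]
width: 39.4
```

Call:
jog_arm --pt "0.01 0.002 0 0 0 0" --pt "0.03 0.006 0 0 0 0" --pt "0.06 0.011 0 0 0 0" --pt "0.09 0.017 0 0 0 0" --pt "0.12 0.023 0 0 0 0" --pt "0.15 0.028 0 0 0 0" --pt "0.18 0.034 0 0 0 0" --pt "0.205 0.039 0 0 0 0" --pt "0.223 0.042 0 0 0 0" --pt "0.232 0.044 0 0 0 0" --pt "0.232 0.044 0 0 0 0" --pt "0.232 0.044 0 0 0 0"

```text
time_s: 22.37
tool_pos: [618.3, -33.6, 211.1]
eef_rot: [-3.141, 0.002, -0.142]
ft_force: [-0.6, -1.0, -1.8]
width: 39.7
```

Call:
jog_arm --pt "0 0 -0.02 0 0 0" --pt "0 0 -0.04 0 0 0" --pt "0 0 -0.053 0 0 0" --pt "0 0 -0.06 0 0 0" --pt "0 0 -0.06 0 0 0" --pt "0 0 -0.06 0 0 0"

```text
time_s: 22.87
tool_pos: [618.7, -33.9, 167.5]
eef_rot: [3.142, 0.0, -0.143]
ft_force: [0.9, 0.7, -0.9]
width: 39.8
```

```bash
python3 - <<'E'
from h import *
a=optics.camera("side")[140:310,320:460]
cv2.imwrite("pics/p3.png",cv2.resize(a,(490,595)))
E
```

```text
(no output)
```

View pics/p3.png

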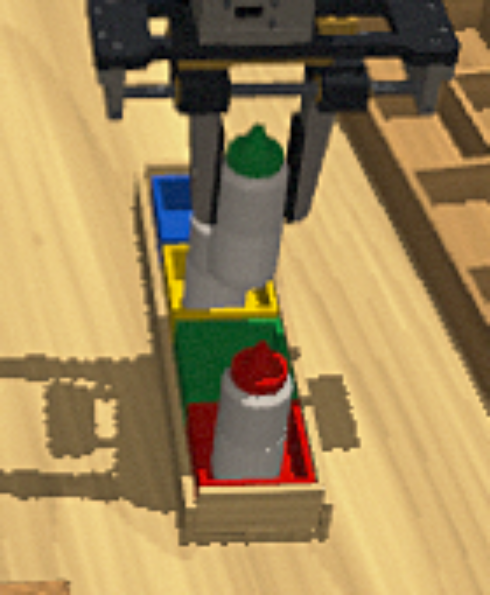

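Green hangs clear of red and yellow, above the green well. I'll lower it.

Call:
jog_arm --pt "0 0 -0.01 0 0 0" --pt "0 0 -0.025 0 0 0" --pt "0 0 -0.04 0 0 0" --pt "0 0 -0.055 0 0 0" --pt "0 0 -0.07 0 0 0" --pt "0 0 -0.085 0 0 0" --pt "0 0 -0.1 0 0 0" --pt "0 0 -0.11 0 0 0" --pt "0 0 -0.117 0 0 0" --pt "0 0 -0.122 0 0 0" --pt "0 0 -0.125 0 0 0" --pt "0 0 -0.1265 0 0 0" --pt "0 0 -0.1275 0 0 0" --pt "0 0 -0.128 0 0 0" --pt "0 0 -0.128 0 0 0"

```text
time_s: 24.17
tool_pos: [619.2, -33.8, 72.3]
eef_rot: [3.141, -0.001, -0.142]
ft_force: [-2.2, 0.8, 3.7]
width: 39.7
```

Call:
jog_arm --pt "0 0 0 0 0 0" --pt "0 0 0 0 0 0" --pt "0 0 0 0 0 0" --pt "0 0 0 0 0 0" --pt "0 0 0 0 0 0" --pt "0 0 0 0 0 0" --pt "0 0 0.01 0 0 0" --pt "0 0 0.03 0 0 0" --pt "0 0 0.06 0 0 0" --pt "0 0 0.09 0 0 0" --pt "0 0 0.12 0 0 0" --pt "0 0 0.15 0 0 0" --pt "0 0 0.18 0 0 0" --pt "0 0 0.2 0 0 0" --pt "0 0 0.2 0 0 0" --grip 75

```text
time_s: 25.42
tool_pos: [621.2, -34.3, 226.5]
eef_rot: [3.141, -0.008, -0.142]
ft_force: [0.1, 0.5, -0.6]
width: 75.1
```

Call:
jog_arm --pt "-0.03 0.022 0 0 0 0" --pt "-0.07 0.052 0 0 0 0" --pt "-0.11 0.081 0 0 0 0" --pt "-0.15 0.11 0 0 0 0" --pt "-0.19 0.14 0 0 0 0" --pt "-0.22 0.162 0 0 0 0" --pt "-0.235 0.173 0 0 0 0" --pt "-0.235 0.173 0 0 0 0" --pt "-0.235 0.173 0 0 0 0" --grip 91.9

```text
time_s: 26.17
tool_pos: [442.3, 96.1, 220.9]
eef_rot: [3.141, 0.0, -0.141]
ft_force: [0.1, 0.0, -0.1]
width: 92.0
```

Call:
jog_arm --pt "0 0 -0.03 0 0 0" --pt "0 0 -0.06 0 0 0" --pt "0 0 -0.09 0 0 0" --pt "0 0 -0.12 0 0 0" --pt "0 0 -0.12 0 0 0" --pt "0 0 -0.12 0 0 0"

```text
time_s: 26.67
tool_pos: [442.3, 95.3, 130.3]
eef_rot: [3.141, 0.003, -0.144]
ft_force: [0.5, -0.0, 0.4]
width: 91.5
```

```bash
python3 - <<'E'
from h import *
a=optics.camera("side")[100:300,240:440]
cv2.imwrite("pics/g4.png",cv2.resize(a,(600,600)))
E
```

```text
(no output)
```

View pics/g4.png

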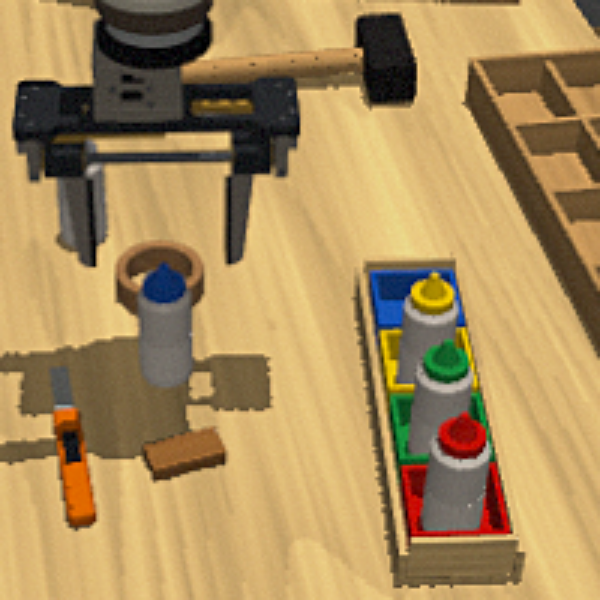

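Three bottles stand upright in their own wells, and blue at crop (165,330) lies midway between the fingers (93 and 237).

Call:
jog_arm --pt "0 0 -0.02 0 0 0" --pt "0 0 -0.045 0 0 0" --pt "0 0 -0.07 0 0 0" --pt "0 0 -0.085 0 0 0" --pt "0 0 -0.092 0 0 0" --pt "0 0 -0.092 0 0 0" --pt "0 0 -0.092 0 0 0"

```text
time_s: 27.3
tool_pos: [443.9, 95.8, 63.6]
eef_rot: [-3.141, -0.002, -0.143]
ft_force: [0.4, 0.6, 0.5]
width: 91.6
```

Call:
jog_arm --pt "0 0 0 0 0 0" --pt "0 0 0 0 0 0" --pt "0 0 0 0 0 0" --pt "0 0 0 0 0 0" --pt "0 0 0 0 0 0" --pt "0 0 0 0 0 0" --pt "0 0 0 0 0 0" --pt "0 0 0 0 0 0" --pt "0 0 0 0 0 0" --pt "0 0 0 0 0 0" --pt "0 0 0 0 0 0" --pt "0 0 0 0 0 0" --grip 20 --newtons 20

```text
time_s: 28.3
tool_pos: [442.7, 96.0, 62.3]
eef_rot: [-3.142, -0.0, -0.142]
ft_force: [0.5, 0.0, -1.0]
width: 39.8
```

Call:
jog_arm --pt "0 0 0.01 0 0 0" --pt "0 0 0.03 0 0 0" --pt "0 0 0.06 0 0 0" --pt "0 0 0.09 0 0 0" --pt "0 0 0.12 0 0 0" --pt "0 0 0.15 0 0 0" --pt "0 0 0.175 0 0 0" --pt "0 0 0.19 0 0 0" --pt "0 0 0.2 0 0 0" --pt "0 0 0.2 0 0 0" --pt "0 0 0.2 0 0 0"

```text
time_s: 29.22
tool_pos: [442.2, 96.0, 211.7]
eef_rot: [3.141, 0.001, -0.143]
ft_force: [0.5, -0.0, -0.9]
width: 39.7
```

Call:
jog_arm --pt "0.01 0.001 0 0 0 0" --pt "0.03 0.002 0 0 0 0" --pt "0.06 0.004 0 0 0 0" --pt "0.09 0.006 0 0 0 0" --pt "0.12 0.008 0 0 0 0" --pt "0.15 0.01 0 0 0 0" --pt "0.18 0.012 0 0 0 0" --pt "0.21 0.014 0 0 0 0" --pt "0.235 0.015 0 0 0 0" --pt "0.253 0.016 0 0 0 0" --pt "0.263 0.017 0 0 0 0" --pt "0.263 0.017 0 0 0 0" --pt "0.263 0.017 0 0 0 0"

```text
time_s: 30.3
tool_pos: [639.4, 108.8, 211.0]
eef_rot: [3.141, 0.002, -0.142]
ft_force: [0.1, -0.2, -1.1]
width: 39.4
```

Call:
jog_arm --pt "0 0 -0.02 0 0 0" --pt "0 0 -0.045 0 0 0" --pt "0 0 -0.07 0 0 0" --pt "0 0 -0.09 0 0 0" --pt "0 0 -0.11 0 0 0" --pt "0 0 -0.122 0 0 0" --pt "0 0 -0.13 0 0 0" --pt "0 0 -0.13 0 0 0" --pt "0 0 -0.13 0 0 0"

```text
time_s: 31.05
tool_pos: [639.9, 108.8, 115.2]
eef_rot: [-3.142, -0.0, -0.142]
ft_force: [0.8, 0.9, -1.1]
width: 39.8
```

```bash
python3 - <<'E'
from h import *
a=optics.camera("side")[130:300,320:460]
cv2.imwrite("pics/p4.png",cv2.resize(a,(490,595)))
E
```

```text
(no output)
```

View pics/p4.png

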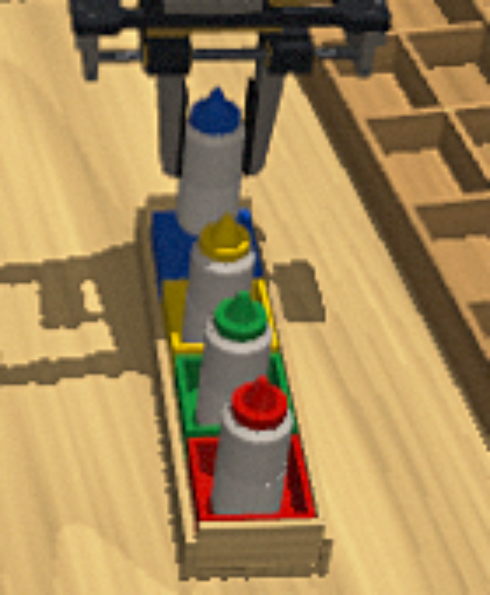

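The blue bottle at crop (212,170) is over the blue well, and the other three are standing upright. I'll lower it until contact.

Call:
jog_arm --pt "0 0 -0.006 0 0 0" --pt "0 0 -0.015 0 0 0" --pt "0 0 -0.025 0 0 0" --pt "0 0 -0.035 0 0 0" --pt "0 0 -0.044 0 0 0" --pt "0 0 -0.05 0 0 0" --pt "0 0 -0.053 0 0 0" --pt "0 0 -0.055 0 0 0" --pt "0 0 -0.0565 0 0 0" --pt "0 0 -0.0572 0 0 0" --pt "0 0 -0.058 0 0 0" --pt "0 0 -0.058 0 0 0" --pt "0 0 -0.058 0 0 0"

```text
time_s: 32.18
tool_pos: [640.1, 108.8, 72.3]
eef_rot: [-3.142, -0.001, -0.142]
ft_force: [-2.2, -0.1, 5.2]
width: 39.5
```

Call:
jog_arm --pt "0 0 0 0 0 0" --pt "0 0 0 0 0 0" --pt "0 0 0 0 0 0" --pt "0 0 0 0 0 0" --pt "0 0 0 0 0 0" --pt "0 0 0 0 0 0" --pt "0 0 0.01 0 0 0" --pt "0 0 0.03 0 0 0" --pt "0 0 0.06 0 0 0" --pt "0 0 0.09 0 0 0" --pt "0 0 0.12 0 0 0" --pt "0 0 0.15 0 0 0" --pt "0 0 0.18 0 0 0" --pt "0 0 0.2 0 0 0" --pt "0 0 0.2 0 0 0" --grip 75

```text
time_s: 33.43
tool_pos: [642.2, 108.7, 226.7]
eef_rot: [-3.141, -0.008, -0.142]
ft_force: [0.2, 0.1, 0.6]
width: 75.3
```

Call:
jog_arm --pt "-0.04 0.04 0 0 0 0" --pt "-0.08 0.08 0 0 0 0" --pt "-0.12 0.12 0 0 0 0" --pt "-0.16 0.16 0 0 0 0" --pt "-0.2 0.2 0 0 0 0" --pt "-0.24 0.24 0 0 0 0" --pt "-0.27 0.27 0 0 0 0" --pt "-0.3 0.3 0 0 0 0" --pt "-0.3 0.3 0 0 0 0" --pt "-0.3 0.3 0 0 0 0"

```text
time_s: 34.27
tool_pos: [413.5, 334.4, 220.5]
eef_rot: [3.141, 0.001, -0.139]
ft_force: [0.5, -0.2, 0.3]
width: 75.2
```

```bash
python3 - <<'E'
from h import *
t,s=optics.camera("top"),optics.camera("side")
cv2.imwrite("pics/end.png",np.hstack([cv2.resize(t,(400,300)),cv2.resize(s[170:310,320:507],(400,300))]))
a=cv2.imread("pics/top0.png")
for nm,(x,y,w,h) in dict(black=(495,212,40,34),orange=(424,324,36,28),grey=(144,284,36,28)).items():
    print(nm,cv2.absdiff(t,a)[y:y+h,x:x+w].mean().round(1))
cv2.imwrite("pics/endtop.png",cv2.resize(t[130:230,220:410],(760,400)))
E
```

```text
black 3.1
orange 3.0
grey 27.3
```

View pics/end.png

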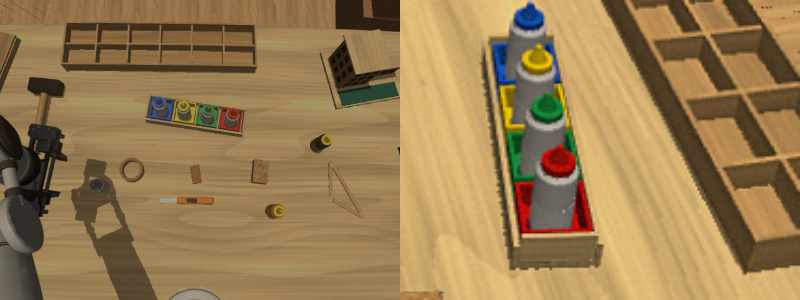

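View pics/endtop.png

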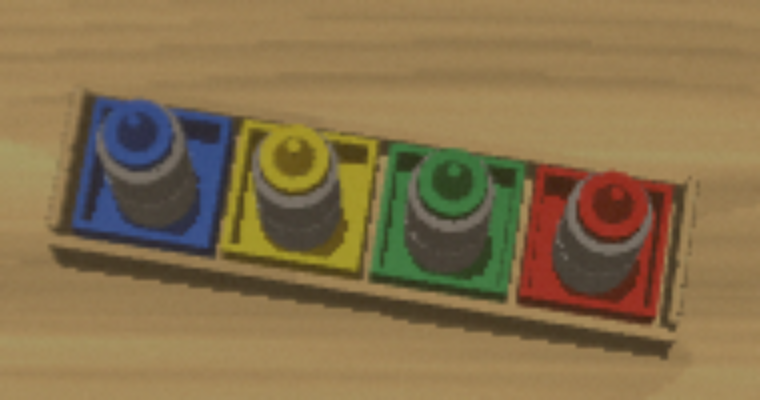

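All four bottles stand upright in their own wells. Black and orange are unmoved. The grey difference of 27 comes from the arm's shadow, and the bottle is still at its original spot, about (157,296) in full-size pixels. I'm handing in.

```bash
python3 -c "
from station import close_job; print(close_job())"
```

```text
the job is handed in; nothing more can be done
None
```

I stood the red, yellow, green and blue glue bottles upright in the caddy wells of their own colours. Each was lowered until it touched the well floor (about 4–5 N on the wrist) before I let go. The arm was parked clear at about 34 s of the 99 s allowed.

**Last checks:** the final top and side pictures show all four bottles upright in the right wells, with the gripper touching nothing. The black and orange look-alikes are unchanged from the first picture.

**One check disagreed:** the pixel comparison for the grey empty gave 27, against 3 for black and orange. The arm's shadow lay across it, and in the picture it stands upright in its original place.

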